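# Fetch the hemmed-in egg cup and put the bottles back

### The job

The egg in its foam cup stands at the back of the grey storage tray, hemmed in by the dropper bottle, the white jar and the glass vial. First move all three of them to the black mat, then lift out the foam cup with its egg and stand it flat inside the steel tray, and last put the bottle, the jar and the vial back upright, each on the very spot in the storage tray where it stood at the start (to about a centimetre). Tip nothing over and leave the timer and the culture dish where they are.

Things in the scene. Friction and masses are not known exactly. Their poses are not given: they have to be found in the camera images.
- cup_mid (a point): Middle (17 mm above its underside) of the light grey speckled foam cup, a square block 54x54 mm and 34 mm high with a white opened egg seated firmly in it (cup and egg move as one, 75 g); the egg's top is 54 mm above the cup's underside. x and y axes are normal to its flat sides, z is up. Grasp across two opposite flat sides.
- dropper_mid (a point): Middle (53.5 mm above its underside) of the amber dropper bottle with a black teat, 107 mm tall. Round body 36 mm in diameter up to 66 mm above its underside, neck 19 mm in diameter from 66 to 77 mm, teat 12 mm in diameter above that. z is up; 70 g.
- jar_mid (a point): Middle (35 mm above its underside) of the white plastic jar with a black screw cap, round, 42 mm in diameter, 70 mm tall. z is up; 60 g.
- vial_mid (a point): Middle (31 mm above its underside) of the small clear glass vial, round, 62 mm tall; body 23 mm in diameter up to 46 mm above its underside, a narrower neck above. z is up; 30 g.
- storage: Fixed low storage tray of grey plastic, 170 mm (its x) by 200 mm (its y), rim 14 mm high with a bead to 17 mm, walls 4 mm thick; its inner floor is 4 mm above the bench. Origin at the centre of its underside, x points away from its front edge. The foam cup starts 32 mm behind its centre (+x); of the dropper bottle, the jar and the vial, one starts beside the cup on each side (about 52 mm to +y and to -y, at x = +24 mm) and one in front of it (x = -24 mm), in any arrangement.
- mat: Fixed flat black rubber mat, 130 mm (its x) by 190 mm (its y), 3 mm thick, origin at the centre of its underside, on the bench: the side area to which things are cleared.
- steel_tray: Fixed shallow steel tray, 83 mm (its x) by 141 mm (its y) and 21 mm high, walls 2 mm thick, inner floor 80x136 mm and 2 mm above the bench; origin at the centre of its underside.
- timer: White lab timer, 66x66 mm and 20 mm high, lying loose on the bench; origin at the centre of its underside. A bystander.
- dish: Round culture dish with lid, 61 mm in diameter and 15 mm high, lying loose on the bench; origin at the centre of its underside. A bystander.
Not all that is in view belongs to the job. Leave any yellow look-alike of the part that bears jar_mid alone. Of the things that look like the part that bears vial_mid, take the one that is farthest to the robot's left at the start.

How it is judged (in metres and radians):
On the way, in this order (a step that is already met when the one before it is completed fails the run):
1. the dropper bottle, the jar and the vial all stand upright on the mat, released, while the egg cup is still in the storage tray (x of dropper_mid in the frame of mat between -0.06 and 0.06 m and y of dropper_mid in the frame of mat between -0.09 and 0.09 m and height (world z) of dropper_mid below 0.0625 m and angle between each of dropper_mid, jar_mid, vial_mid's own z axis and vertical below 0.15 rad and x of jar_mid in the frame of mat between -0.06 and 0.06 m and y of jar_mid in the frame of mat between -0.09 and 0.09 m and height (world z) of jar_mid below 0.044 m and x of vial_mid in the frame of mat between -0.06 and 0.06 m and y of vial_mid in the frame of mat between -0.09 and 0.09 m and height (world z) of vial_mid below 0.04 m and x of cup_mid in the frame of storage between -0.085 and 0.085 m and y of cup_mid in the frame of storage between -0.1 and 0.1 m and contact force between the fingers and cup below 0.1 N and contact force between the fingers and dropper below 0.1 N and contact force between the fingers and jar below 0.1 N and contact force between the fingers and vial below 0.1 N), for 0.2 s.
2. the egg cup stands flat in the steel tray, released, before any of the three is back in the storage tray (x of cup_mid in the frame of steel_tray between -0.02 and 0.02 m and y of cup_mid in the frame of steel_tray between -0.048 and 0.048 m and height (world z) of cup_mid below 0.026 m and angle between cup_mid's own z axis and vertical below 0.1 rad and x of dropper_mid in the frame of mat between -0.06 and 0.06 m and y of dropper_mid in the frame of mat between -0.09 and 0.09 m and height (world z) of dropper_mid below 0.0625 m and angle between each of dropper_mid, jar_mid, vial_mid's own z axis and vertical below 0.15 rad and x of jar_mid in the frame of mat between -0.06 and 0.06 m and y of jar_mid in the frame of mat between -0.09 and 0.09 m and height (world z) of jar_mid below 0.044 m and x of vial_mid in the frame of mat between -0.06 and 0.06 m and y of vial_mid in the frame of mat between -0.09 and 0.09 m and height (world z) of vial_mid below 0.04 m and contact force between the fingers and cup below 0.1 N), for 0.2 s.
At the end, for the whole second after the job is handed in: The foam cup with its egg stands flat and upright inside the steel tray; the dropper bottle, the jar and the vial each stand upright within 15 mm of where they stood at the start; all are released and at rest (x of cup_mid in the frame of steel_tray between -0.02 and 0.02 m and y of cup_mid in the frame of steel_tray between -0.048 and 0.048 m and height (world z) of cup_mid below 0.026 m and angle between cup_mid's own z axis and vertical below 0.1 rad and distance of each of dropper_mid, jar_mid, vial_mid from where it was at the start of the episode below 0.015 m and angle between each of dropper_mid, jar_mid, vial_mid's own z axis and vertical below 0.15 rad and linear speed of each of cup, dropper, jar, vial below 0.02 m/s and contact force between the fingers and cup below 0.1 N and contact force between the fingers and dropper below 0.1 N and contact force between the fingers and jar below 0.1 N and contact force between the fingers and vial below 0.1 N); the robot touches nothing.
It fails at once if the egg cup is tipped (more than 0.6 rad) (angle between cup_mid's own z axis and vertical above 0.6 rad).
It fails at once if the bottle, the jar or the vial is tipped over (more than 0.8 rad) (angle between any of dropper_mid, jar_mid, vial_mid's own z axis and vertical above 0.8 rad).
It fails at once if the timer or the culture dish is moved by more than 20 mm (distance of any of timer, dish from where it was at the start of the episode above 0.02 m).
It also fails if it takes over 147 s, if anything falls off the work surface, if the arm or the gripper's body presses on something with over 40 N, if the wrist force passes 120 N, or if a joint passes its speed limit or range.

### The arm

A 7-joint arm with a two-finger parallel gripper is mounted at the origin on a cart in front of the work surface, level with it; the furniture and walls round the work are solid. World frame = base frame: x ahead of the robot, y to its left, z up, the work surface at z = 0. Lengths are in mm, angles in rad, forces in N, time in s.
With the tool pointing down it reaches from about 425 to 950 mm from the base axis. Payload 4.7 kg.
Tool frame: the origin (TCP) lies on the centre line of the jaws, within the pads' length; the fingertips stand 8 mm ahead of it and the grasp point (between the pads) lies 11 mm behind it (manip.tcp_to_tips is the distance from the TCP to the fingertips, in mm); z points along the fingers, y is the line along which they close (so a half turn about z gives the same grasp; the last joint's range is limited). The gripper opens to 87 mm and grips with 3 to 60 N. Pads are 19 mm wide; open, the fingers measure 117 mm over their backs; the gripper's body (75 mm by 190 mm) begins 51 mm behind the grasp point.
Start: joints at [1.185, 0.469, -0.049, 1.532, 0.024, 1.141, -0.082], TCP at [235.809, -632.489, 230.573] pointing down, gripper open.
Joint ranges: [-2.59, 2.59], [-0.33, 1.99], [-1.39, 1.29], [0.1, 2.45], [-1.04, 4.18], [0.21, 1.99], [-2.66, 2.66]. Speed limits (rad/s): [2.57, 2.57, 3.14, 3.14, 3.14, 3.14, 3.14].

### API

Orientations are given as [roll, pitch, yaw] about the fixed x, y, z axes, in that order (R = Rz(yaw) Ry(pitch) Rx(roll)).
In Python, from cell import manip gives the robot as it stands.
- The arm moves only by the tool servo_tool, never from a script. Its argument "moves" is a list of rows, each a list of 7 numbers: the shift along the tool's x, y, z scaled (see below), then the turn, a rotation vector about the tool's x, y, z scaled (see below), then the opening, from 0 (shut) to 1 (fully open). In form: [[tx, ty, tz, ax, ay, az, claw], ...]. A call has 1 to 12 rows; each row is the pose to reach, as a shift and turn from the pose commanded when the call began, along the tool's axes at that moment, turning the shorter way round; what a row does not reach only later rows make up. The controller multiplies each number of a shift by 0.25 m and each number of a turn by 360 degrees. A row lasts 1/10 s, in which the tool goes at most 50 mm and 8.59 degrees, less where a joint would pass 70% of its speed; a pose out of reach is approached as far as the arm can. A call with a number of a shift or a turn outside -1 to 1 is refused whole. A call with a gripper value outside its range is refused whole. The fingers move at their own pace and stop on an object; "force" is the grip in N (left out, the last holds). Time passes only in rows, so rows that repeat a pose let the fingers close. It gives the time, the measured TCP pose, the force, the opening and the grip force at its end, in the units of the state.
- manip.get_obs(): the state, without advancing time (a new reading comes with each control period).
- manip.capture(name): name is "scene" or "top" or "wrist"; returns (picture, depth): 420x560x3 uint8, red, green, blue; 420x560 float32, mm along the optical axis (not along the pixel's ray), 0 where there is no reading.
- manip.camera_params(name): a dict with "camera_matrix" (3x3 intrinsics, pixels), "R" (3x3) and "t" (3): a world point X has camera coordinates R X + t; the wrist camera has in their place "T_tool_cam" (4x4, takes a point from camera to tool coordinates, whose origin is the TCP and whose axes are the flange's). Camera axes: x right, y down, z forward; pixel columns grow to the right and rows downward; lengths in mm; the calibration is good to about 2 mm. The wrist camera is an equidistant fisheye: a pixel r from the principal point sees the ray r / f radians off the axis. A picture is of the moment at which its call begins: read the wrist's pose just before it. camera_params takes no time and is no camera call.
- manip.job_done(): hands the job in; it is judged then, once.
Trained networks look in the newest picture that a camera, given by its name, has taken for a name from the list of things; names that differ only in an ending like _2 or _b are one class to them, and where a whole thing is asked for, a point or a joint stands for the part that bears it (a point fixed in the world has none). Each returns a list of dicts, best first, with "score" (0 to 1); they miss things now and then, are a little off and sometimes report something else, mostly with a low value. They report only what shows in the picture. A call takes as long as a camera call. They do not tell look-alikes from the thing itself.
- manip.find_in(camera, label): "centre" ([x, y, z] in mm, in world coordinates, good to about 4 mm: the middle of the surface that is visible of it).
- manip.tip_of(camera, label): "centre" ([x, y, z] in mm, in world coordinates, good to about 4 mm: a listed point, or the origin of a listed thing).
The state is a dict: "time_s": time; "q": joint angles; "qd": joint speeds; "joint_efforts": joint torques, N m; "position": TCP position; "orientation": TCP orientation; "force": force on the tool from outside, world axes, zero at the start; "wrist_torque": the same for the moment, N m; "gripper_width": finger opening in mm; "grip_force": force on a finger pad.
Only numpy, scipy, OpenCV 4.12 (cv2) and the standard library are available. Lean on these libraries where they do the work, as an engineer would, in place of code of your own. Each camera call takes 0.05 s, during which the arm holds its last target. There are 200 camera calls.

## Working session

There is one attempt and no reset: what is moved stays moved. The work goes in short steps, Python scripts to look and compute and a tool call to move; the robot and the scene stay as the last step left them, time stands still between calls to the robot, and variables do not carry over. Pictures are saved under pics/ and viewed, at most 14 in all, crops included, and the job is handed in when it is done.

Besides the shell and the picture viewer there is one more tool, called after "Emit:" by a JSON object that holds its "name" and its "arguments", one argument or row to a line. servo_tool: Moves the arm, as the interface text tells. Shifts and turns lie within -1 to 1; 1 stands for 0.25 m of shift or 360 degrees of turn. Its arguments: {"type":"object","properties":{"moves":{"type":"array","items":{"type":"array","items":{"type":"number","minimum":-1,"maximum":1}}},"force":{"type":"number"}},"required":["moves"]}

```bash
mkdir -p pics; ls; python3 - <<'E'
from cell import manip
import cv2
o=manip.get_obs();print(o['time_s'],o['position'],o['orientation'],o['gripper_width'])
for c in ['scene','top']:
    p,d=manip.capture(c);cv2.imwrite(f'pics/{c}0.png',p[:,:,::-1])
    for l in ['cup_mid','dropper_mid','jar_mid','vial_mid','storage','mat','steel_tray','timer','dish']:
        print(c,l,[(round(r['score'],2),[round(float(v)) for v in r['centre']]) for r in manip.tip_of(c,l)])
E
```

```text
pics
0.0 [ 235.57002346 -631.93088037  229.49619524] [-3.13962945e+00  7.43394333e-05  3.56855838e-01] 87.52670475922255
scene cup_mid []
scene dropper_mid [(0.93, [556, -322, 58])]
scene jar_mid [(0.95, [524, -439, 34]), (0.57, [507, -267, 44]), (0.56, [555, -218, 34])]
scene vial_mid [(0.77, [366, -395, 33]), (0.76, [671, -288, 31]), (0.62, [556, -218, 33])]
scene storage [(0.94, [531, -272, 3])]
scene mat [(0.85, [627, 13, 1])]
scene steel_tray [(0.85, [490, 291, 3])]
scene timer [(0.69, [394, -26, -2])]
scene dish [(0.77, [790, -50, -1])]
top cup_mid [(0.64, [567, -269, 20])]
top dropper_mid [(0.71, [561, -324, 60])]
top jar_mid [(0.53, [508, -269, 40]), (0.48, [525, -443, 33])]
top vial_mid [(0.57, [677, -289, 34]), (0.53, [372, -400, 30]), (0.45, [551, -219, 37])]
top storage [(0.66, [531, -273, -2])]
top mat [(0.72, [628, 14, 0])]
top steel_tray [(0.73, [492, 288, 1]), (0.59, [565, -266, 17])]
top timer [(0.94, [395, -27, -1]), (0.56, [531, -274, -2])]
top dish [(0.52, [791, -49, 7])]
```

View pics/scene0.png

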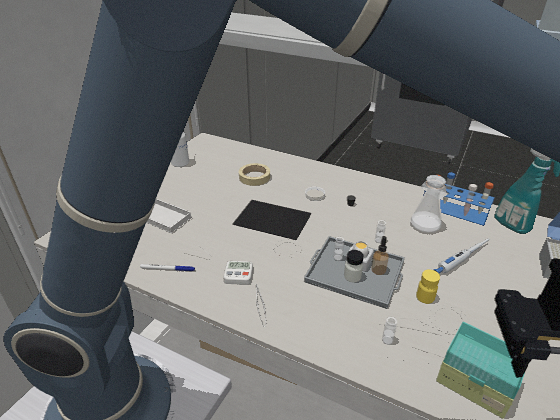

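View pics/top0.png

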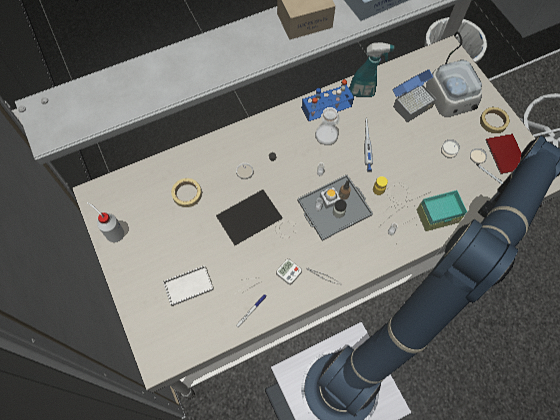

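Scene view: the storage tray is at about (355,270), holding the jar in front, the dropper on the right, and the vial (the leftmost one, at (338,250)) on the left. The mat is at (272,218) and the steel tray may be hidden behind the arm. Top view: storage (335,207), mat (249,217), and a white rectangle at (188,286) that should be the steel tray. Next I'll measure tray yaws.

```bash
cat > h.py <<'E'
from cell import manip
import numpy as np, cv2
from scipy.spatial.transform import Rotation as R
def top_plane(px,z,cam='top'):
    c=manip.camera_params(cam);K,Rm,t=[np.array(c[k],float) for k in('camera_matrix','R','t')]
    px=np.atleast_2d(px).astype(float);r=np.c_[px,np.ones(len(px))]@np.linalg.inv(K).T@Rm
    o=-Rm.T@t;return o+r*((z-o[2])/r[:,2])[:,None]
def rect(mask,z,near,cam='top'):
    cs,_=cv2.findContours(mask.astype(np.uint8),cv2.RETR_EXTERNAL,cv2.CHAIN_APPROX_NONE)
    for c in cs:
        w=top_plane(c[:,0,:],z,cam)[:,:2]
        r=cv2.minAreaRect(w.astype(np.float32))
        if np.hypot(*(np.array(r[0])-near))<50 and min(r[1])>50: print(near,np.round(r[0],1),np.round(r[1],1),round(r[2],1))
E
python3 - <<'E'
from h import *
im=cv2.imread('pics/top0.png');g=im.max(2)
rect(cv2.inRange(g,0,45)>0,3,(627,13))
rect(cv2.inRange(g,90,140)>0,17,(531,-272))
d=cv2.imread('pics/top0.png')
cv2.imwrite('pics/topc.png',cv2.resize(d[180:320,140:380],None,fx=3.3,fy=3.3,interpolation=cv2.INTER_CUBIC))
E
```

```text
(531, -272) [ 527.5 -268.9] [173.2 218.7] 2.5
```

View pics/topc.png

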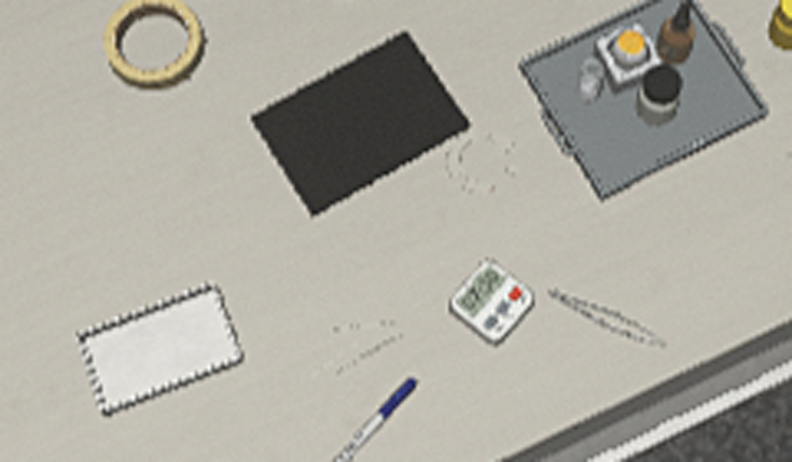

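The crop shows the mat corners at (252,118), (405,33), (469,126) and (313,214). The steel tray corners are (80,336), (213,287), (242,358) and (106,412), and the storage corners are (521,66), (603,198) and (766,113).

```bash
python3 - <<'E'
from h import *
for n,z,c in [('mat',3,[(252,118),(405,33),(469,126),(313,214)]),('steel',21,[(80,336),(213,287),(242,358),(106,412)]),('stor',17,[(521,66),(603,198),(766,113)])]:
    w=top_plane(np.array(c)/3.3+[140,180],z)[:,:2];print(n,w.round(0).tolist(),w.mean(0).round(1))
    for a,b in zip(w,np.roll(w,-1,0)): print(np.hypot(*(b-a)).round(),np.degrees(np.arctan2(*(b-a)[::-1])).round(1))
E
```

```text
mat [[676.0, 108.0], [696.0, -77.0], [571.0, -91.0], [552.0, 94.0]] [623.7   8.7]
186.0 -83.8
126.0 -173.7
186.0 95.7
125.0 6.3
steel [[528.0, 352.0], [518.0, 216.0], [440.0, 219.0], [448.0, 356.0]] [483.6 285.6]
136.0 -94.2
78.0 178.1
138.0 86.9
81.0 -3.3
stor [[603.0, -167.0], [436.0, -175.0], [446.0, -370.0]] [ 494.8 -237.3]
167.0 -177.2
196.0 -87.1
257.0 52.3
```

Emit:
{"name": "servo_tool", "arguments": {
  "moves": [
    [0.8,-0.6,-0.3,0,0,0.05,1],
    [0.8,-0.6,-0.3,0,0,0.05,1],
    [0.8,-0.6,-0.3,0,0,0.05,1],
    [0.8,-0.6,-0.3,0,0,0.05,1],
    [0.8,-0.6,-0.3,0,0,0.05,1],
    [0.8,-0.6,-0.3,0,0,0.05,1],
    [0.8,-0.6,-0.3,0,0,0.05,1],
    [0.8,-0.6,-0.3,0,0,0.05,1]
  ]
}}

```text
time_s: 1.8
position: [369.6, -423.2, 305.3]
orientation: [3.141, 0.001, 0.041]
force: [-0.6, -0.7, -0.5]
gripper_width: 87.2
grip_force: 0.0
```

Emit:
{"name": "servo_tool", "arguments": {
  "moves": [
    [0.6,-0.58,0,0,0,0,1],
    [0.6,-0.58,0,0,0,0,1],
    [0.6,-0.58,0,0,0,0,1],
    [0.6,-0.58,0,0,0,0,1],
    [0.6,-0.58,0,0,0,0,1],
    [0.6,-0.58,0,0,0,0,1],
    [0.6,-0.58,0,0,0,0,1]
  ]
}}

```text
time_s: 2.5
position: [512.8, -273.8, 304.7]
orientation: [3.141, 0.002, 0.038]
force: [-0.4, -0.9, 0.8]
gripper_width: 87.4
grip_force: 0.0
```

```bash
cat >> h.py <<'E'
def wrist(name):
    o=manip.get_obs();p,d=manip.capture('wrist');cv2.imwrite(f'pics/{name}.png',p[:,:,::-1]);np.savez(f'pics/{name}.npz',d=d,p=o['position'],o=o['orientation'])
    return o
def ray(name,px):
    c=manip.camera_params('wrist');K=np.array(c['camera_matrix'],float);T=np.array(c['T_tool_cam'],float)
    f=np.load(f'pics/{name}.npz');px=np.atleast_2d(px).astype(float)
    v=(px-K[:2,2])/[K[0,0],K[1,1]];th=np.linalg.norm(v,axis=1)
    r=np.c_[v*(np.sin(th)/np.maximum(th,1e-9))[:,None],np.cos(th)]
    A=R.from_euler('xyz',f['o']).as_matrix()
    return A@T[:3,3]+f['p'], r@T[:3,:3].T@A.T
def wplane(name,px,z):
    o,r=ray(name,px);return o+r*((z-o[2])/r[:,2])[:,None]
E
python3 - <<'E'
from h import *
print(wrist('w1')['position'])
for l in ['cup_mid','dropper_mid','jar_mid','vial_mid','storage']:
    print(l,[(round(r['score'],2),[round(float(v)) for v in r['centre']]) for r in manip.tip_of('wrist',l)])
print(manip.camera_params('wrist'))
E
```

```text
[ 512.84429261 -273.7944274   304.73864559]
cup_mid [(0.66, [567, -268, 24])]
dropper_mid [(0.92, [556, -325, 54])]
jar_mid [(0.71, [512, -270, 40]), (0.6, [522, -446, 35])]
vial_mid [(0.84, [554, -215, 31]), (0.74, [675, -288, 29])]
storage [(0.91, [533, -269, 0])]
{'camera_matrix': array([[325.1922621 ,   0.        , 279.22085237],
       [  0.        , 325.1922621 , 210.90379845],
       [  0.        ,   0.        ,   1.        ]]), 'T_tool_cam': array([[ 6.88626484e-04, -9.65607871e-01, -2.60001855e-01,
         7.02774337e+01],
       [ 9.99999602e-01,  8.12460656e-04, -3.68813501e-04,
         7.31357667e-01],
       [ 5.67370497e-04, -2.60001498e-01,  9.65608046e-01,
        -1.55243363e+02],
       [ 0.00000000e+00,  0.00000000e+00,  0.00000000e+00,
         1.00000000e+00]])}
```

View pics/w1.png

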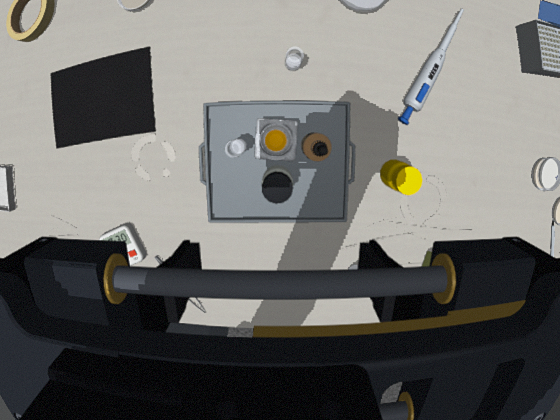

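The wrist view shows the tray rim corners at (205,104), (349,102), (346,220) and (210,222), the dropper teat top at (320,149), the jar cap at (277,185) and the vial at (237,148).

```bash
python3 - <<'E'
from h import *
w=wplane('w1',[(205,104),(349,102),(346,220),(210,222)],17)[:,:2]
print('rim',w.round().tolist(),w.mean(0).round(1))
for a,b in zip(w,np.roll(w,-1,0)): print(np.hypot(*(b-a)).round(),np.degrees(np.arctan2(*(b-a)[::-1])).round(1))
print('teat',wplane('w1',(320,149),111).round(),'cap',wplane('w1',(277,181),74).round(), 'vialtop',wplane('w1',(238,145),66).round())
m=wplane('w1',[(51,73),(150,47),(155,131),(57,148)],3)[:,:2]
print('mat',m.round().tolist(),m.mean(0).round(1))
# depth-based tops
f=np.load('pics/w1.npz')['d']
print([ (p,float(f[p[1],p[0]])) for p in [(320,149),(277,185),(238,147),(277,210)]])
c=manip.camera_params('wrist');K=c['camera_matrix']
for p in [(320,149),(277,183),(238,147),(275,120),(277,210)]:
    o,r=ray('w1',p);q=np.linalg.norm(((np.array(p)-K[:2,2])/K[0,0]));X=o+r[0]*f[p[1],p[0]]/np.cos(q);print(p,X.round(1))
E
```

```text
rim [[610.0, -170.0], [620.0, -365.0], [453.0, -373.0], [443.0, -177.0]] [ 531.7 -271.3]
196.0 -87.0
167.0 -177.3
197.0 93.1
168.0 2.6
teat [[ 559. -317.  111.]] cap [[ 516. -272.   74.]] vialtop [[ 557. -223.   66.]]
mat [[681.0, 110.0], [700.0, -78.0], [573.0, -91.0], [553.0, 95.0]] [626.8   9.1]
[((320, 149), 344.17816162109375), ((277, 185), 388.94024658203125), ((238, 147), 385.8309326171875), ((277, 210), 471.07891845703125)]
(320, 149) [ 559.3 -316.7  110.2]
(277, 183) [ 513.4 -271.8   74. ]
(238, 147) [ 554.9 -223.    67.2]
(275, 120) [ 589.3 -266.2   39.2]
(277, 210) [ 461.2 -273.3    4.9]
```

```bash
python3 - <<'E'
from h import *
o=manip.get_obs();print(o['q'].round(2) if hasattr(o['q'],'round') else o['q'],o['position'],o['orientation'])
E
```

```text
[ 0.57  0.27 -0.19  1.66  0.05  1.22 -1.17] [ 513.72656123 -272.0452359   305.63546462] [3.14116160e+00 2.73336460e-05 4.03811439e-02]
```

Emit:
{"name": "servo_tool", "arguments": {
  "moves": [
    [0.167,0.203,0.422,0,0,-0.2515,0.69],
    [0.167,0.203,0.422,0,0,-0.2515,0.69],
    [0.167,0.203,0.422,0,0,-0.2515,0.69],
    [0.167,0.203,0.422,0,0,-0.2515,0.69],
    [0.167,0.203,0.422,0,0,-0.2515,0.69],
    [0.167,0.203,0.422,0,0,-0.2515,0.69],
    [0.167,0.203,0.422,0,0,-0.2515,0.69],
    [0.167,0.203,0.422,0,0,-0.2515,0.69],
    [0.167,0.203,0.422,0,0,-0.2515,0.69],
    [0.167,0.203,0.422,0,0,-0.2515,0.69],
    [0.167,0.203,0.422,0,0,-0.2515,0.69],
    [0.167,0.203,0.422,0,0,-0.2515,0.69]
  ]
}}

```text
time_s: 4.0
position: [558.0, -320.4, 200.0]
orientation: [3.142, -0.0, 1.622]
force: [0.1, 0.7, -0.2]
gripper_width: 60.5
grip_force: 0.0
```

```bash
cat >> h.py <<'E'
def go(x,y,z,yaw):
    o=manip.get_obs();A=R.from_euler('xyz',o['orientation'])
    d=A.inv().apply(np.array([x,y,z])-o['position'])/250
    B=R.from_euler('xyz',[np.pi,0,yaw]);t=(A.inv()*B).as_rotvec()/2/np.pi
    print('at',o['position'].round(1),o['orientation'].round(3),'->',d.round(3),t.round(4),'rows',np.linalg.norm(d)*5,np.linalg.norm(t)*360/8.59)
E
python3 - <<'E'
from h import *
wrist('w2')
for l in ['dropper_mid','vial_mid','jar_mid','cup_mid']:
    print(l,[(round(r['score'],2),[round(float(v)) for v in r['centre']]) for r in manip.tip_of('wrist',l)])
go(557.5,-321,55,1.62)
E
```

```text
dropper_mid [(0.88, [559, -321, 56])]
vial_mid [(0.76, [673, -288, 29]), (0.6, [555, -212, 36]), (0.38, [365, -400, 30])]
jar_mid [(0.91, [523, -442, 33]), (0.85, [514, -272, 42])]
cup_mid [(0.75, [567, -264, 23])]
at [ 558.3 -319.9  200.1] [3.142 0.    1.622] -> [-0.004 -0.004  0.581] [0.     0.     0.0003] rows 2.902973315013661 0.011947935043739722
```

View pics/w2.png

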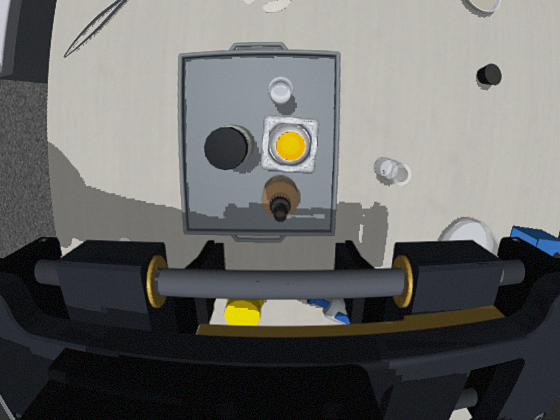

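The dropper teat is at (280,207), in line with the jaw centre column of 279. The jar cap is at (228,148), the vial rim at (281,88) and the egg at (290,146).

```bash
python3 - <<'E'
from h import *
def tri(a,b):
    o1,r1=ray('w1',a);o2,r2=ray('w2',b);r1=r1[0];r2=r2[0]
    s=np.linalg.lstsq(np.c_[r1,-r2],o2-o1,rcond=None)[0];return ((o1+s[0]*r1+o2+s[1]*r2)/2).round(1)
print('teat',tri((320,149),(280,204)),wplane('w2',(280,204),111).round())
print('cap',tri((277,183),(227,148)),'vial',tri((238,145),(281,87)),wplane('w2',(281,87),66).round(),'egg',tri((276,138),(290,146)))
E
```

```text
teat [ 557.5 -319.7   74.2] [[ 558. -310.  111.]]
cap [ 511.2 -271.1   71.7] vial [ 553.3 -210.4   -1.8] [[ 554. -216.   66.]] egg [ 565.8 -268.1   47.9]
```

Emit:
{"name": "servo_tool", "arguments": {
  "moves": [
    [-0.004,-0.004,0.2,0,0,0,0.69],
    [-0.004,-0.004,0.4,0,0,0,0.69],
    [-0.004,-0.004,0.5,0,0,0,0.69],
    [-0.004,-0.004,0.58,0,0,0,0.69],
    [-0.004,-0.004,0.58,0,0,0,0.69],
    [-0.004,-0.004,0.58,0,0,0,0.3],
    [-0.004,-0.004,0.58,0,0,0,0.3],
    [-0.004,-0.004,0.58,0,0,0,0.3],
    [-0.004,-0.004,0.58,0,0,0,0.3],
    [-0.004,-0.004,0.58,0,0,0,0.3],
    [-0.004,-0.004,0.58,0,0,0,0.3],
    [-0.004,-0.004,0.58,0,0,0,0.3]
  ],
  "force": 12
}}

```text
time_s: 5.45
position: [558.2, -321.2, 56.2]
orientation: [3.14, 0.001, 1.623]
force: [0.0, 1.3, 5.9]
gripper_width: 35.5
grip_force: 12.0
```

Emit:
{"name": "servo_tool", "arguments": {
  "moves": [
    [0,0,-0.1,0,0,0,0.3],
    [0,0,-0.3,0,0,0,0.3],
    [0,0,-0.48,0,0,0,0.3],
    [0.15,0.06,-0.48,0,0,0,0.3],
    [0.3,0.13,-0.48,0,0,0,0.3],
    [0.45,0.2,-0.48,0,0,0,0.3],
    [0.6,0.27,-0.48,0,0,0,0.3],
    [0.75,0.34,-0.48,0,0,0,0.3],
    [0.9,0.41,-0.48,0,0,0,0.3],
    [1,0.46,-0.48,0,0,0,0.3],
    [1,0.46,-0.48,0,0,0,0.3]
  ]
}}

```text
time_s: 6.55
position: [659.9, -58.1, 174.8]
orientation: [3.141, -0.004, 1.631]
force: [-0.1, 0.9, -0.1]
gripper_width: 35.7
grip_force: 12.0
```

```bash
python3 - <<'E'
from h import *
go(662,-37,60,1.62)
wrist('w3')
E
```

```text
at [659.9 -58.1 174.8] [ 3.141 -0.004  1.631] -> [0.082 0.013 0.459] [ 0.0001 -0.0007  0.0018] rows 2.3342458404250235 0.08069406494878337
```

View pics/w3.png

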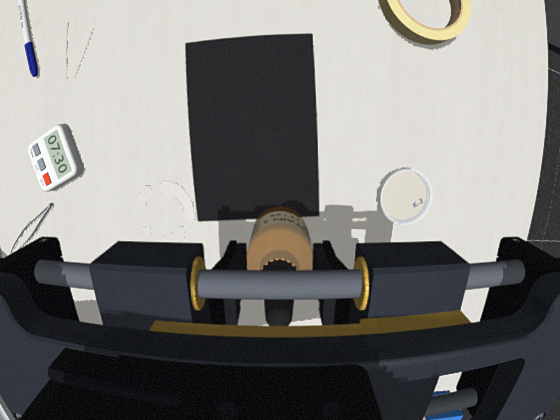

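The dropper is held upright at (280,240). The mat corners are (187,43), (313,34), (318,214) and (198,220).

```bash
python3 - <<'E'
from h import *
m=wplane('w3',[(187,43),(313,34),(318,214),(198,220)],3)[:,:2];print(m.round().tolist(),m.mean(0))
E
```

```text
[[555.0, 97.0], [683.0, 110.0], [701.0, -76.0], [574.0, -90.0]] [628.40274399  10.09538035]
```

Emit:
{"name": "servo_tool", "arguments": {
  "moves": [
    [0.09,0.01,0.15,0,0,0,0.3],
    [0.09,0.01,0.3,0,0,0,0.3],
    [0.09,0.01,0.4,0,0,0,0.3],
    [0.09,0.01,0.45,0,0,0,0.3],
    [0.09,0.01,0.45,0,0,0,0.3]
  ]
}}

```text
time_s: 7.1
position: [659.0, -44.3, 60.5]
orientation: [-3.137, 0.001, 1.621]
force: [-1.1, -1.0, -0.8]
gripper_width: 35.8
grip_force: 12.0
```

Emit:
{"name": "servo_tool", "arguments": {
  "moves": [
    [0,0,0,0,0,0,0.3],
    [0,0,0.008,0,0,0,0.3],
    [0,0,0.016,0,0,0,0.3],
    [0,0,0.016,0,0,0,0.3]
  ]
}}

```text
time_s: 7.5
position: [660.9, -42.7, 59.2]
orientation: [3.141, 0.0, 1.623]
force: [0.1, 0.2, -1.2]
gripper_width: 35.6
grip_force: 12.0
```

Emit:
{"name": "servo_tool", "arguments": {
  "moves": [
    [0,0,0.008,0,0,0,0.3],
    [0,0,0.012,0,0,0,0.3],
    [0,0,0.012,0,0,0,0.3]
  ]
}}

```text
time_s: 7.8
position: [660.5, -42.6, 55.4]
orientation: [-3.141, 0.0, 1.623]
force: [-0.3, -0.2, -0.7]
gripper_width: 35.7
grip_force: 12.0
```

Emit:
{"name": "servo_tool", "arguments": {
  "moves": [
    [0,0,0.004,0,0,0,0.3],
    [0,0,0.004,0,0,0,0.3],
    [0,0,0.004,0,0,0,0.3]
  ]
}}

```text
time_s: 8.1
position: [660.7, -42.5, 55.2]
orientation: [3.141, 0.0, 1.623]
force: [-1.8, 0.1, 4.6]
gripper_width: 36.0
grip_force: 12.0
```

Contact has been made, so I release, rise, and head back to above the vial.

Emit:
{"name": "servo_tool", "arguments": {
  "moves": [
    [0,0,0,0,0,0,0.6],
    [0,0,0,0,0,0,0.6],
    [0,0,0,0,0,0,0.6],
    [0,0,0,0,0,0,0.6],
    [0,0,-0.15,0,0,0,0.6],
    [0,0,-0.35,0,0,0,0.6],
    [0,0,-0.5,0,0,0,0.6],
    [-0.2,-0.1,-0.5,0,0,0,0.6],
    [-0.4,-0.2,-0.5,0,0,0,0.6],
    [-0.6,-0.35,-0.5,0,0,0,0.6],
    [-0.685,-0.455,-0.5,0,0,0,0.6],
    [-0.685,-0.455,-0.5,0,0,0,0.6]
  ]
}}

```text
time_s: 9.3
position: [551.1, -226.9, 178.8]
orientation: [-3.137, 0.004, 1.612]
force: [0.8, -0.8, 0.3]
gripper_width: 52.3
grip_force: 0.0
```

Emit:
{"name": "servo_tool", "arguments": {
  "moves": [
    [0,0,0,0,0,0,0.6],
    [0,0,0,0,0,0,0.6]
  ]
}}

```text
time_s: 9.5
position: [556.8, -218.1, 179.8]
orientation: [3.14, -0.001, 1.624]
force: [-0.0, 0.1, -0.2]
gripper_width: 52.1
grip_force: 0.0
```

```bash
python3 - <<'E'
from h import *
wrist('w4')
for l in ['vial_mid','jar_mid','cup_mid']:
    print(l,[(round(r['score'],2),[round(float(v)) for v in r['centre']]) for r in manip.tip_of('wrist',l)])
print([(round(r['score'],2),np.round(r['centre'])) for c in ['top','scene'] for r in (manip.capture(c),manip.tip_of(c,'dropper_mid'))[1]])
go(553.5,-218,35,1.62)
E
```

```text
vial_mid [(0.92, [556, -212, 34]), (0.77, [676, -286, 27])]
jar_mid [(0.6, [512, -272, 39])]
cup_mid [(0.75, [564, -265, 25])]
[(0.57, array([660., -42.,  58.])), (0.56, array([660., -41.,  56.]))]
at [ 556.3 -218.8  179.5] [ 3.142 -0.     1.624] -> [ 0.004 -0.011  0.578] [ 0.     -0.      0.0006] rows 2.890135282859779 0.02700791106455023
```

View pics/w4.png

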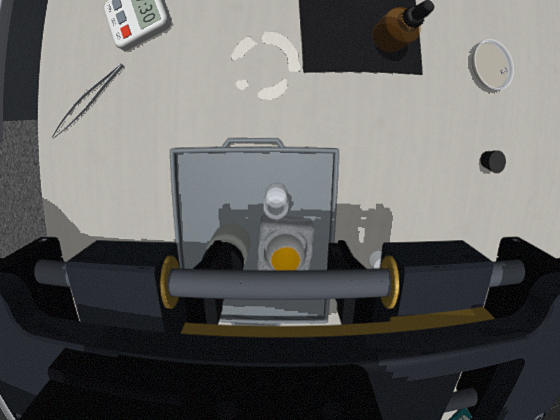

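```bash
python3 - <<'E'
from h import *
for r in (188,200,205,210): print(r,wplane('w4',(277,r),66).round(1),wplane('w4',(277,r),4).round(1))
im=cv2.imread('pics/w4.png');cv2.imwrite('pics/w4c.png',cv2.resize(im[165:235,235:325],None,fx=7,fy=7,interpolation=cv2.INTER_CUBIC))
E
```

```text
188 [[ 553.5 -200.3   66. ]] [[ 553.8 -212.2    4. ]]
200 [[ 554.1 -210.6   66. ]] [[ 554.4 -225.     4. ]]
205 [[ 554.3 -215.    66. ]] [[ 554.7 -230.4    4. ]]
210 [[ 554.5 -219.4   66. ]] [[ 555.  -235.8    4. ]]
```

View pics/w4c.png

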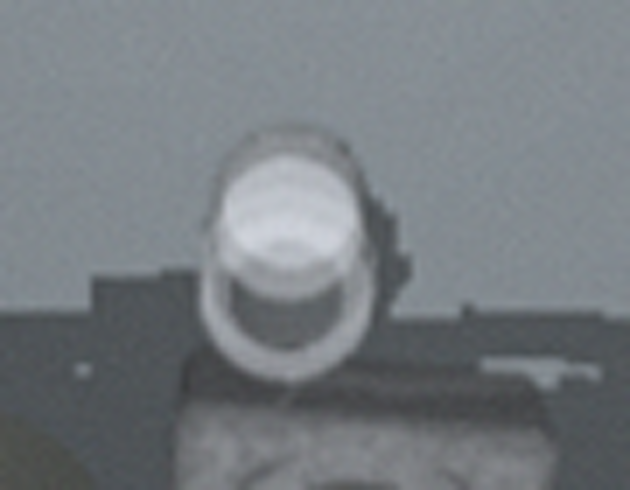

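The vial's top ring centres at (276,208), which gives y ≈ -217.5 and x ≈ 554.5.

Emit:
{"name": "servo_tool", "arguments": {
  "moves": [
    [0.005,-0.007,0.2,0,0,0,0.6],
    [0.005,-0.007,0.4,0,0,0,0.6],
    [0.005,-0.007,0.55,0,0,0,0.6],
    [0.005,-0.007,0.614,0,0,0,0.6],
    [0.005,-0.007,0.614,0,0,0,0.6],
    [0.005,-0.007,0.614,0,0,0,0.6],
    [0.005,-0.007,0.614,0,0,0,0.15],
    [0.005,-0.007,0.614,0,0,0,0.15],
    [0.005,-0.007,0.614,0,0,0,0.15],
    [0.005,-0.007,0.614,0,0,0,0.15],
    [0.005,-0.007,0.614,0,0,0,0.15],
    [0.005,-0.007,0.614,0,0,0,0.15]
  ],
  "force": 10
}}

```text
time_s: 11.1
position: [554.3, -218.5, 26.5]
orientation: [3.141, 0.0, 1.623]
force: [-0.2, -0.2, 3.5]
gripper_width: 22.4
grip_force: 10.0
```

Emit:
{"name": "servo_tool", "arguments": {
  "moves": [
    [0,0,-0.1,0,0,0,0.15],
    [0,0,-0.3,0,0,0,0.15],
    [0,0,-0.5,0,0,0,0.15],
    [0.1,0.05,-0.6,0,0,0,0.15],
    [0.25,0.1,-0.6,0,0,0,0.15],
    [0.4,0.15,-0.6,0,0,0,0.15],
    [0.55,0.22,-0.6,0,0,0,0.15],
    [0.7,0.3,-0.6,0,0,0,0.15],
    [0.85,0.38,-0.6,0,0,0,0.15],
    [1,0.45,-0.6,0,0,0,0.15],
    [1,0.45,-0.6,0,0,0,0.15],
    [1,0.45,-0.6,0,0,0,0.15]
  ]
}}

```text
time_s: 12.3
position: [653.2, 38.7, 175.6]
orientation: [-3.141, -0.0, 1.626]
force: [-0.9, -1.7, -0.9]
gripper_width: 22.3
grip_force: 10.0
```

Emit:
{"name": "servo_tool", "arguments": {
  "moves": [
    [0.1,0,0,0,0,0,0.15],
    [0.1,0,0.15,0,0,0,0.15],
    [0.1,0,0.3,0,0,0,0.15],
    [0.1,0,0.45,0,0,0,0.15],
    [0.1,0,0.55,0,0,0,0.15],
    [0.1,0,0.58,0,0,0,0.15],
    [0.1,0,0.58,0,0,0,0.15],
    [0.1,0,0.58,0,0,0,0.15]
  ]
}}

```text
time_s: 13.1
position: [653.2, 61.7, 32.5]
orientation: [3.139, 0.0, 1.622]
force: [-0.2, -0.4, -0.1]
gripper_width: 22.3
grip_force: 10.0
```

Contact is expected near z ≈ 25.5.

Emit:
{"name": "servo_tool", "arguments": {
  "moves": [
    [0,0,0.012,0,0,0,0.15],
    [0,0,0.024,0,0,0,0.15],
    [0,0,0.028,0,0,0,0.15],
    [0,0,0.028,0,0,0,0.15],
    [0,0,0.028,0,0,0,0.15]
  ]
}}

```text
time_s: 13.6
position: [652.8, 62.2, 25.5]
orientation: [3.14, 0.001, 1.623]
force: [-0.9, -0.5, 5.4]
gripper_width: 22.3
grip_force: 10.0
```

Emit:
{"name": "servo_tool", "arguments": {
  "moves": [
    [0,0,0,0,0,0,0.55],
    [0,0,0,0,0,0,0.55],
    [0,0,0,0,0,0,0.55],
    [0,0,0,0,0,0,0.55],
    [0,0,-0.15,0,0,0,0.55],
    [0,0,-0.35,0,0,0,0.55],
    [0,0,-0.55,0,0,0,0.6],
    [-0.15,-0.1,-0.62,0,0,0,0.8],
    [-0.35,-0.2,-0.62,0,0,0,0.8],
    [-0.5,-0.3,-0.62,0,0,0,0.8],
    [-0.65,-0.4,-0.62,0,0,0,0.8],
    [-0.8,-0.5,-0.62,0,0,0,0.8]
  ]
}}

```text
time_s: 14.8
position: [536.4, -145.9, 179.1]
orientation: [3.142, 0.0, 1.622]
force: [0.1, -0.1, -0.3]
gripper_width: 69.1
grip_force: 0.0
```

Emit:
{"name": "servo_tool", "arguments": {
  "moves": [
    [-0.5,-0.13,0,0,0,0.25,0.8],
    [-0.5,-0.13,0,0,0,0.25,0.8],
    [-0.5,-0.13,0,0,0,0.25,0.8],
    [-0.5,-0.13,0,0,0,0.25,0.8],
    [-0.5,-0.13,0,0,0,0.25,0.8],
    [-0.5,-0.13,0,0,0,0.25,0.8],
    [-0.5,-0.13,0,0,0,0.25,0.8],
    [-0.5,-0.13,0,0,0,0.25,0.8],
    [-0.5,-0.13,0,0,0,0.25,0.8],
    [-0.5,-0.13,0,0,0,0.25,0.8],
    [-0.5,-0.13,0,0,0,0.25,0.8],
    [-0.5,-0.13,0,0,0,0.25,0.8]
  ]
}}

```text
time_s: 16.0
position: [511.7, -270.3, 179.0]
orientation: [3.142, 0.0, 0.053]
force: [-0.9, -0.3, 0.4]
gripper_width: 69.5
grip_force: 0.0
```

```bash
python3 - <<'E'
from h import *
wrist('w5')
for l in ['jar_mid','cup_mid']:
    print(l,[(round(r['score'],2),[round(float(v)) for v in r['centre']]) for r in manip.tip_of('wrist',l)])
go(511.5,-271.5,35,.05)
E
```

```text
jar_mid [(0.98, [525, -440, 36]), (0.88, [512, -272, 41])]
cup_mid []
at [ 511.7 -270.5  179. ] [-3.142  0.     0.054] -> [-0.001  0.004  0.576] [-0.      0.      0.0006] rows 2.880212061506677 0.024306823294113124
```

View pics/w5.png

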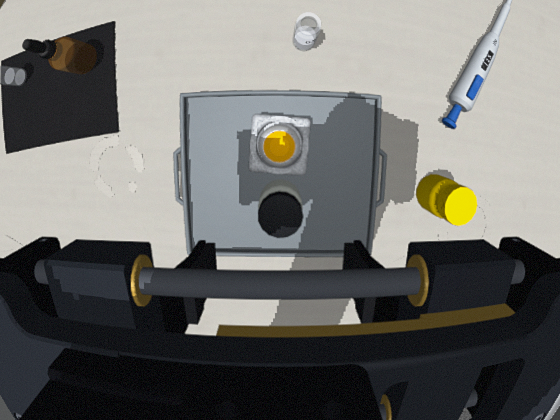

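The jar cap is at (280,213), centred between the jaws. The dropper and vial are standing on the mat at upper left.

Emit:
{"name": "servo_tool", "arguments": {
  "moves": [
    [-0.005,0.004,0.2,0,0,0,0.8],
    [-0.005,0.004,0.4,0,0,0,0.8],
    [-0.005,0.004,0.53,0,0,0,0.8],
    [-0.005,0.004,0.584,0,0,0,0.8],
    [-0.005,0.004,0.584,0,0,0,0.8],
    [-0.005,0.004,0.584,0,0,0,0.8],
    [-0.005,0.004,0.584,0,0,0,0.35],
    [-0.005,0.004,0.584,0,0,0,0.35],
    [-0.005,0.004,0.584,0,0,0,0.35],
    [-0.005,0.004,0.584,0,0,0,0.35],
    [-0.005,0.004,0.584,0,0,0,0.35],
    [-0.005,0.004,0.584,0,0,0,0.35]
  ],
  "force": 12
}}

```text
time_s: 17.35
position: [510.8, -271.7, 33.6]
orientation: [3.141, -0.0, 0.052]
force: [-1.5, 0.4, 3.8]
gripper_width: 41.7
grip_force: 12.0
```

Emit:
{"name": "servo_tool", "arguments": {
  "moves": [
    [0,0,-0.1,0,0,0,0.35],
    [0,0,-0.3,0,0,0,0.35],
    [0,0,-0.5,0,0,0,0.35],
    [0.05,-0.15,-0.5,0,0,0,0.35],
    [0.1,-0.3,-0.5,0,0,0,0.35],
    [0.15,-0.45,-0.5,0,0,0,0.35],
    [0.2,-0.6,-0.5,0,0,0,0.35],
    [0.27,-0.75,-0.5,0,0,0,0.35],
    [0.34,-0.9,-0.5,0,0,0,0.35],
    [0.387,-1,-0.5,0,0,0,0.35],
    [0.387,-1,-0.5,0,0,0,0.35]
  ]
}}

```text
time_s: 18.45
position: [595.1, -10.8, 157.9]
orientation: [-3.138, -0.001, 0.06]
force: [-0.5, -0.5, -1.5]
gripper_width: 42.0
grip_force: 12.0
```

Emit:
{"name": "servo_tool", "arguments": {
  "moves": [
    [0,-0.094,0,0,0,0,0.35],
    [0,-0.094,0.15,0,0,0,0.35],
    [0,-0.094,0.3,0,0,0,0.35],
    [0,-0.094,0.42,0,0,0,0.35],
    [0,-0.094,0.48,0,0,0,0.35],
    [0,-0.094,0.48,0,0,0,0.35],
    [0,-0.094,0.48,0,0,0,0.35]
  ]
}}

```text
time_s: 19.15
position: [593.7, 6.1, 38.9]
orientation: [3.141, -0.001, 0.052]
force: [-0.1, -0.7, -0.6]
gripper_width: 41.6
grip_force: 12.0
```

Emit:
{"name": "servo_tool", "arguments": {
  "moves": [
    [0,0,0.012,0,0,0,0.35],
    [0,0,0.022,0,0,0,0.35],
    [0,0,0.026,0,0,0,0.35],
    [0,0,0.026,0,0,0,0.35],
    [0,0,0.026,0,0,0,0.35]
  ]
}}

```text
time_s: 19.65
position: [593.6, 6.5, 32.6]
orientation: [3.141, -0.002, 0.052]
force: [-0.4, -0.4, 5.9]
gripper_width: 41.4
grip_force: 12.0
```

Emit:
{"name": "servo_tool", "arguments": {
  "moves": [
    [0,0,0,0,0,0,0.7],
    [0,0,0,0,0,0,0.7],
    [0,0,0,0,0,0,0.7],
    [0,0,0,0,0,0,0.7],
    [0,0,-0.15,0,0,0,0.7],
    [0,0,-0.35,0,0,0,0.7],
    [0,0,-0.55,0,0,0,0.7],
    [-0.03,0.15,-0.6,0,0,0,1],
    [-0.06,0.35,-0.6,0,0,0,1],
    [-0.09,0.55,-0.6,0,0,0,1],
    [-0.12,0.75,-0.6,0,0,0,1],
    [-0.16,0.95,-0.6,0,0,0,1]
  ]
}}

```text
time_s: 20.85
position: [565.4, -232.0, 181.7]
orientation: [3.141, -0.001, 0.052]
force: [0.3, -0.6, 0.8]
gripper_width: 85.1
grip_force: 0.0
```

Emit:
{"name": "servo_tool", "arguments": {
  "moves": [
    [-0.012,0.14,0,0,0,0,1],
    [-0.012,0.14,0,0,0,0,1],
    [-0.012,0.14,0,0,0,0,1],
    [-0.012,0.14,0,0,0,0,1]
  ]
}}

```text
time_s: 21.25
position: [564.9, -263.3, 181.4]
orientation: [-3.14, -0.0, 0.054]
force: [0.8, -0.1, -0.4]
gripper_width: 87.4
grip_force: 0.0
```

```bash
python3 - <<'E'
from h import *
wrist('w6')
print([(round(r['score'],2),np.round(r['centre'])) for r in manip.tip_of('wrist','cup_mid')])
for c in ['top','scene']:
    p,_=manip.capture(c)
    cv2.imwrite(f'pics/{c}6.png',p[:,:,::-1])
    for l in ['dropper_mid','jar_mid','vial_mid','cup_mid']: print(c,l,[(round(r['score'],2),np.round(r['centre'])) for r in manip.tip_of(c,l)])
go(564.5,-268.5,20,.05)
E
```

```text
[(0.8, array([ 566., -266.,   23.])), (0.51, array([653.,  67.,  33.]))]
top dropper_mid [(0.51, array([660., -44.,  56.]))]
top jar_mid [(0.52, array([587.,   8.,  40.]))]
top vial_mid [(0.6, array([651.,  59.,  36.]))]
top cup_mid [(0.54, array([ 562., -266.,   20.]))]
scene dropper_mid [(0.55, array([659., -40.,  55.]))]
scene jar_mid [(0.97, array([586.,  12.,  42.])), (0.62, array([ 526., -437.,   34.]))]
scene vial_mid [(0.69, array([ 668., -286.,   32.])), (0.6, array([648.,  62.,  31.])), (0.52, array([ 369., -396.,   33.]))]
scene cup_mid [(0.89, array([ 565., -268.,   23.]))]
at [ 564.6 -265.2  181.6] [ 3.141 -0.     0.052] -> [-0.001  0.013  0.646] [ 0.     -0.      0.0003] rows 3.2323899670251546 0.014201248882661546
```

View pics/w6.png

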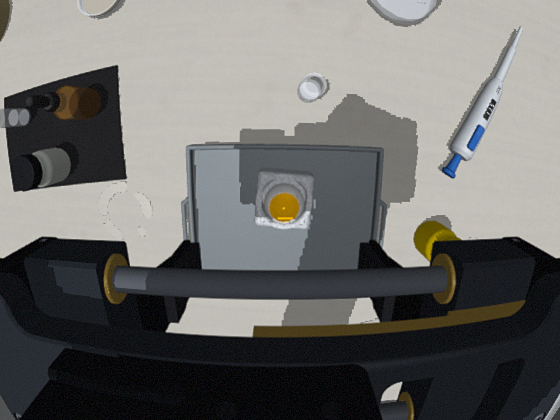

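The cup's top face centres at about (284,200) and is aligned with the tray. The jar, dropper and vial stand on the mat at left.

Emit:
{"name": "servo_tool", "arguments": {
  "moves": [
    [0.004,0.014,0.2,0,0,0,1],
    [0.004,0.014,0.4,0,0,0,1],
    [0.004,0.014,0.55,0,0,0,1],
    [0.004,0.014,0.62,0,0,0,1],
    [0.004,0.014,0.646,0,0,0,1],
    [0.004,0.014,0.646,0,0,0,1],
    [0.004,0.014,0.646,0,0,0,0.5],
    [0.004,0.014,0.646,0,0,0,0.5],
    [0.004,0.014,0.646,0,0,0,0.5],
    [0.004,0.014,0.646,0,0,0,0.5],
    [0.004,0.014,0.646,0,0,0,0.5],
    [0.004,0.014,0.646,0,0,0,0.5]
  ],
  "force": 12
}}

```text
time_s: 23.05
position: [565.9, -268.6, 20.6]
orientation: [3.141, -0.0, 0.052]
force: [-0.5, 1.0, 3.1]
gripper_width: 55.1
grip_force: 11.7
```

Emit:
{"name": "servo_tool", "arguments": {
  "moves": [
    [0,0,-0.06,0,0,0,0.5],
    [0,0,-0.2,0,0,0,0.5],
    [0,0,-0.4,0,0,0,0.5],
    [0,0,-0.6,0,0,0,0.5],
    [-0.02,-0.15,-0.62,0,0,0,0.5],
    [-0.05,-0.3,-0.62,0,0,0,0.5],
    [-0.08,-0.45,-0.62,0,0,0,0.5],
    [-0.11,-0.6,-0.62,0,0,0,0.5],
    [-0.13,-0.75,-0.62,0,0,0,0.5],
    [-0.15,-0.9,-0.62,0,0,0,0.5],
    [-0.18,-1,-0.62,0,0,0,0.5]
  ]
}}

```text
time_s: 24.15
position: [507.4, -18.3, 176.1]
orientation: [-3.141, -0.001, 0.055]
force: [0.4, 0.6, -1.0]
gripper_width: 55.1
grip_force: 11.7
```

Emit:
{"name": "servo_tool", "arguments": {
  "moves": [
    [0,-0.15,0,0,0,0.0175,0.5],
    [0,-0.3,0,0,0,0.0175,0.5],
    [0,-0.45,0,0,0,0.0175,0.5],
    [0,-0.6,0,0,0,0.0175,0.5],
    [0,-0.75,0,0,0,0.0175,0.5],
    [0,-0.9,0,0,0,0.0175,0.5],
    [0,-1,0,0,0,0.0175,0.5],
    [0,-1,0,0,0,0.0175,0.5],
    [0,-1,0,0,0,0.0175,0.5]
  ]
}}

```text
time_s: 25.05
position: [494.6, 228.5, 175.5]
orientation: [3.141, -0.0, -0.057]
force: [-0.3, -0.2, -1.1]
gripper_width: 54.9
grip_force: 11.7
```

```bash
python3 - <<'E'
from h import *
wrist('w7')
print([(round(r['score'],2),np.round(r['centre'])) for r in manip.tip_of('wrist','steel_tray')])
go(488,288,60,-.058)
E
```

```text
[(0.76, array([487., 290.,   1.]))]
at [495.1 226.8 175.3] [ 3.141 -0.    -0.06 ] -> [-0.043 -0.243  0.461] [ 0.0002 -0.0001 -0.0003] rows 2.613427490232728 0.013808154870800607
```

View pics/w7.png

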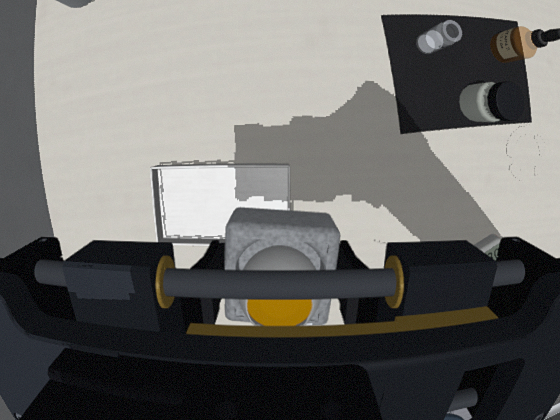

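The cup is held level. The steel tray's far rim runs from (152,167) to (291,164) and its near-left corner is (160,241).

```bash
python3 - <<'E'
from h import *
w=wplane('w7',[(152,167),(291,164),(160,242)],21)[:,:2];print(w.round(1).tolist(),(w[1]+w[2])/2)
for a,b in [(1,0),(2,0)]: print(np.hypot(*(w[b]-w[a])),np.degrees(np.arctan2(*(w[b]-w[a])[::-1])))
E
```

```text
[[534.5, 353.9], [527.3, 214.6], [454.5, 357.2]] [490.89657276 285.87820626]
139.51293123624433 87.04864701598277
80.14094010884098 -2.3187528469124836
```

Emit:
{"name": "servo_tool", "arguments": {
  "moves": [
    [-0.04,-0.1,0,0,0,0,0.5],
    [-0.04,-0.243,0,0,0,0,0.5],
    [-0.04,-0.243,0.1,0,0,0,0.5],
    [-0.04,-0.243,0.25,0,0,0,0.5],
    [-0.04,-0.243,0.4,0,0,0,0.5],
    [-0.04,-0.243,0.46,0,0,0,0.5],
    [-0.04,-0.243,0.46,0,0,0,0.5],
    [-0.04,-0.243,0.46,0,0,0,0.5]
  ]
}}

```text
time_s: 25.95
position: [489.4, 289.6, 61.2]
orientation: [-3.141, -0.002, -0.059]
force: [0.2, 0.2, -0.3]
gripper_width: 55.2
grip_force: 11.7
```

Emit:
{"name": "servo_tool", "arguments": {
  "moves": [
    [0,0.005,0.07,0,0,0,0.5],
    [0,0.005,0.12,0,0,0,0.5],
    [0,0.005,0.155,0,0,0,0.5],
    [0,0.005,0.163,0,0,0,0.5],
    [0,0.005,0.168,0,0,0,0.5],
    [0,0.005,0.172,0,0,0,0.5],
    [0,0.005,0.172,0,0,0,0.5],
    [0,0.005,0.172,0,0,0,0.5]
  ]
}}

```text
time_s: 26.75
position: [488.4, 288.5, 18.3]
orientation: [3.142, -0.001, -0.058]
force: [-2.6, -1.8, 5.5]
gripper_width: 55.1
grip_force: 11.8
```

Emit:
{"name": "servo_tool", "arguments": {
  "moves": [
    [0,0,0,0,0,0,0.85],
    [0,0,0,0,0,0,0.85],
    [0,0,0,0,0,0,0.85],
    [0,0,0,0,0,0,0.85],
    [0,0,-0.1,0,0,0,0.85],
    [0,0,-0.3,0,0,0,0.85],
    [0,0,-0.5,0,0,0,0.85],
    [0.05,0.15,-0.65,0,0,0,0.7],
    [0.15,0.35,-0.65,0,0,0,0.7],
    [0.25,0.55,-0.65,0,0,0,0.7],
    [0.35,0.7,-0.65,0,0,0,0.7],
    [0.35,0.7,-0.65,0,0,0,0.7]
  ]
}}

```text
time_s: 27.95
position: [568.2, 100.7, 179.5]
orientation: [3.138, -0.002, -0.068]
force: [-0.6, -0.1, 0.1]
gripper_width: 61.2
grip_force: 0.0
```

```bash
python3 - <<'E'
from h import *
for c in ['wrist','top','scene']:
    manip.capture(c);print(c,[(round(r['score'],2),np.round(r['centre'])) for r in manip.tip_of(c,'cup_mid')])
go(593.6,6.5,180,.052)
E
```

```text
wrist []
top [(0.59, array([487., 289.,  16.])), (0.51, array([590.,   5.,  42.]))]
scene [(0.58, array([490., 288.,  18.])), (0.43, array([491., 291.,   5.]))]
at [564.5 111.2 179.5] [-3.141e+00  1.000e-03 -5.400e-02] -> [ 0.139  0.412 -0.003] [-0.0002  0.0001 -0.0168] rows 2.172800809971572 0.706016315406392
```

Emit:
{"name": "servo_tool", "arguments": {
  "moves": [
    [0.139,0.412,0,0,0,-0.0168,0.75],
    [0.139,0.412,0,0,0,-0.0168,0.75],
    [0.139,0.412,0,0,0,-0.0168,0.75],
    [0.139,0.412,0.1,0,0,-0.0168,0.75],
    [0.139,0.412,0.25,0,0,-0.0168,0.75],
    [0.139,0.412,0.3,0,0,-0.0168,0.75],
    [0.139,0.412,0.3,0,0,-0.0168,0.75]
  ]
}}

```text
time_s: 28.95
position: [592.4, 5.2, 102.7]
orientation: [-3.141, 0.005, 0.05]
force: [0.3, 0.2, 0.3]
gripper_width: 65.0
grip_force: 0.0
```

```bash
python3 - <<'E'
from h import *
manip.capture('top');manip.capture('scene')
for c in ['top','scene']:
  for l in ['jar_mid','vial_mid']: print(c,l,[(round(r['score'],2),np.round(r['centre'])) for r in manip.tip_of(c,l)])
go(593.6,6.5,33,.052)
E
```

```text
top jar_mid [(0.63, array([ 525., -440.,   31.])), (0.53, array([586.,   9.,  34.]))]
top vial_mid [(0.43, array([ 367., -402.,   28.]))]
scene jar_mid [(0.88, array([ 527., -437.,   35.])), (0.86, array([591.,   7.,  38.]))]
scene vial_mid [(0.69, array([655.,  62.,  31.])), (0.65, array([ 666., -286.,   33.])), (0.64, array([ 370., -395.,   33.]))]
at [595.2   4.  106.1] [ 3.141e+00 -3.000e-03  4.800e-02] -> [-0.007 -0.01   0.292] [ 0.     -0.0005 -0.0006] rows 1.463556760549425 0.033221474897400696
```

Emit:
{"name": "servo_tool", "arguments": {
  "moves": [
    [-0.007,-0.01,0.12,0,0,0,0.75],
    [-0.007,-0.01,0.22,0,0,0,0.75],
    [-0.007,-0.01,0.29,0,0,0,0.75],
    [-0.007,-0.01,0.29,0,0,0,0.75],
    [-0.007,-0.01,0.29,0,0,0,0.75],
    [-0.007,-0.01,0.29,0,0,0,0.35],
    [-0.007,-0.01,0.29,0,0,0,0.35],
    [-0.007,-0.01,0.29,0,0,0,0.35],
    [-0.007,-0.01,0.29,0,0,0,0.35],
    [-0.007,-0.01,0.29,0,0,0,0.35],
    [-0.007,-0.01,0.29,0,0,0,0.35]
  ],
  "force": 12
}}

```text
time_s: 30.35
position: [592.7, 6.1, 32.6]
orientation: [3.141, -0.001, 0.048]
force: [-0.8, 0.3, 4.2]
gripper_width: 41.5
grip_force: 12.0
```

Emit:
{"name": "servo_tool", "arguments": {
  "moves": [
    [0,0,-0.1,0,0,0,0.35],
    [0,0,-0.3,0,0,0,0.35],
    [0,0,-0.5,0,0,0,0.35],
    [-0.05,0.15,-0.5,0,0,0,0.35],
    [-0.1,0.3,-0.5,0,0,0,0.35],
    [-0.15,0.45,-0.5,0,0,0,0.35],
    [-0.2,0.6,-0.5,0,0,0,0.35],
    [-0.27,0.75,-0.5,0,0,0,0.35],
    [-0.34,0.9,-0.5,0,0,0,0.35],
    [-0.384,1,-0.5,0,0,0,0.35],
    [-0.384,1,-0.5,0,0,0,0.35],
    [-0.384,1,-0.5,0,0,0,0.35]
  ]
}}

```text
time_s: 31.55
position: [508.0, -248.4, 156.7]
orientation: [-3.141, 0.0, 0.046]
force: [0.7, 1.2, -0.4]
gripper_width: 41.7
grip_force: 12.0
```

Emit:
{"name": "servo_tool", "arguments": {
  "moves": [
    [0,0.096,0,0,0,0,0.35],
    [0,0.096,0.15,0,0,0,0.35],
    [0,0.096,0.3,0,0,0,0.35],
    [0,0.096,0.42,0,0,0,0.35],
    [0,0.096,0.47,0,0,0,0.35],
    [0,0.096,0.47,0,0,0,0.35],
    [0,0.096,0.47,0,0,0,0.35]
  ]
}}

```text
time_s: 32.25
position: [510.9, -271.6, 40.6]
orientation: [3.141, -0.002, 0.049]
force: [0.5, 0.4, -1.3]
gripper_width: 41.4
grip_force: 12.0
```

```bash
python3 - <<'E'
from h import *
go(509.9,-272.1,33.6,.05)
E
```

```text
at [ 510.9 -271.6   40.6] [ 3.141e+00 -2.000e-03  4.900e-02] -> [-0.004  0.002  0.028] [ 0.0001 -0.0003 -0.0002] rows 0.14105397764676858 0.01467281155387115
```

Emit:
{"name": "servo_tool", "arguments": {
  "moves": [
    [-0.003,0.002,0.014,0,0,0,0.35],
    [-0.003,0.002,0.024,0,0,0,0.35],
    [-0.003,0.002,0.03,0,0,0,0.35],
    [-0.003,0.002,0.03,0,0,0,0.35],
    [-0.003,0.002,0.03,0,0,0,0.35]
  ]
}}

```text
time_s: 32.75
position: [509.3, -273.1, 33.6]
orientation: [3.14, -0.001, 0.047]
force: [-2.2, 0.7, 6.9]
gripper_width: 41.4
grip_force: 12.0
```

Emit:
{"name": "servo_tool", "arguments": {
  "moves": [
    [0,0,0,0,0,0,0.75],
    [0,0,0,0,0,0,0.75],
    [0,0,0,0,0,0,0.75],
    [0,0,0,0,0,0,0.75],
    [0,0,-0.15,0,0,0,0.75],
    [0,0,-0.35,0,0,0,0.75],
    [0,0,-0.55,0,0,0,0.7],
    [0.1,-0.15,-0.62,0,0,0,0.6],
    [0.2,-0.3,-0.62,0,0,0,0.55],
    [0.3,-0.45,-0.62,0,0,0,0.55],
    [0.4,-0.6,-0.62,0,0,0,0.55],
    [0.5,-0.8,-0.62,0,0,0,0.55]
  ]
}}

```text
time_s: 33.95
position: [622.6, -72.1, 187.0]
orientation: [3.141, -0.0, 0.046]
force: [0.3, -0.4, 0.3]
gripper_width: 48.4
grip_force: 0.0
```

Emit:
{"name": "servo_tool", "arguments": {
  "moves": [
    [0.136,-0.51,0,0,0,-0.25,0.55],
    [0.136,-0.51,0,0,0,-0.25,0.55],
    [0.136,-0.51,0,0,0,-0.25,0.55],
    [0.136,-0.51,0,0,0,-0.25,0.55],
    [0.136,-0.51,0,0,0,-0.25,0.55],
    [0.136,-0.51,0,0,0,-0.25,0.55],
    [0.136,-0.51,0,0,0,-0.25,0.55],
    [0.136,-0.51,0,0,0,-0.25,0.55],
    [0.136,-0.51,0,0,0,-0.25,0.55],
    [0.136,-0.51,0,0,0,-0.25,0.55],
    [0.136,-0.51,0,0,0,-0.25,0.55],
    [0.136,-0.51,0,0,0,-0.25,0.55]
  ]
}}

```text
time_s: 35.15
position: [649.5, 56.3, 186.6]
orientation: [-3.141, -0.0, 1.618]
force: [0.2, -0.8, 0.1]
gripper_width: 47.9
grip_force: 0.0
```

```bash
python3 - <<'E'
from h import *
wrist('w8')
for l in ['vial_mid','dropper_mid']:print([(round(r['score'],2),np.round(r['centre'])) for r in manip.tip_of('wrist',l)])
go(652.8,62.2,26,1.622)
E
```

```text
[(0.89, array([652.,  68.,  35.]))]
[(0.94, array([658., -44.,  57.]))]
at [649.5  56.5 186.9] [-3.141  0.     1.617] -> [0.022 0.014 0.644] [-0.      0.     -0.0008] rows 3.2209239875899924 0.03359616675081919
```

Emit:
{"name": "servo_tool", "arguments": {
  "moves": [
    [0.022,0.014,0.1,0,0,0,0.55],
    [0.022,0.014,0.3,0,0,0,0.55],
    [0.022,0.014,0.5,0,0,0,0.55],
    [0.022,0.014,0.61,0,0,0,0.55],
    [0.022,0.014,0.642,0,0,0,0.55],
    [0.022,0.014,0.642,0,0,0,0.55],
    [0.022,0.014,0.642,0,0,0,0.15],
    [0.022,0.014,0.642,0,0,0,0.15],
    [0.022,0.014,0.642,0,0,0,0.15],
    [0.022,0.014,0.642,0,0,0,0.15],
    [0.022,0.014,0.642,0,0,0,0.15],
    [0.022,0.014,0.642,0,0,0,0.15]
  ],
  "force": 10
}}

```text
time_s: 36.5
position: [653.5, 62.3, 27.6]
orientation: [3.14, 0.0, 1.618]
force: [-1.4, -0.7, 5.4]
gripper_width: 22.3
grip_force: 10.0
```

Emit:
{"name": "servo_tool", "arguments": {
  "moves": [
    [0,0,-0.1,0,0,0,0.15],
    [0,0,-0.3,0,0,0,0.15],
    [0,0,-0.5,0,0,0,0.15],
    [-0.1,-0.08,-0.6,0,0,0,0.15],
    [-0.25,-0.15,-0.6,0,0,0,0.15],
    [-0.4,-0.22,-0.6,0,0,0,0.15],
    [-0.55,-0.3,-0.6,0,0,0,0.15],
    [-0.7,-0.36,-0.6,0,0,0,0.15],
    [-0.85,-0.42,-0.6,0,0,0,0.15],
    [-1,-0.449,-0.6,0,0,0,0.15],
    [-1,-0.449,-0.6,0,0,0,0.15],
    [-1,-0.449,-0.6,0,0,0,0.15]
  ]
}}

```text
time_s: 37.7
position: [552.1, -193.7, 176.2]
orientation: [-3.141, -0.001, 1.616]
force: [0.1, -0.2, -0.4]
gripper_width: 22.6
grip_force: 10.0
```

Emit:
{"name": "servo_tool", "arguments": {
  "moves": [
    [-0.103,0,0,0,0,0,0.15],
    [-0.103,0,0.15,0,0,0,0.15],
    [-0.103,0,0.3,0,0,0,0.15],
    [-0.103,0,0.45,0,0,0,0.15],
    [-0.103,0,0.54,0,0,0,0.15],
    [-0.103,0,0.565,0,0,0,0.15],
    [-0.103,0,0.565,0,0,0,0.15],
    [-0.103,0,0.565,0,0,0,0.15]
  ]
}}

```text
time_s: 38.5
position: [555.3, -217.7, 36.7]
orientation: [3.139, 0.0, 1.62]
force: [-0.4, -1.1, -0.2]
gripper_width: 22.4
grip_force: 10.0
```

```bash
python3 - <<'E'
from h import *
go(554.3,-218.4,28.6,1.62)
E
```

```text
at [ 555.3 -217.7   36.7] [3.139 0.    1.62 ] -> [-0.002 -0.004  0.032] [ 0.0004  0.0001 -0.    ] rows 0.1637322563108713 0.0169641468833198
```

Emit:
{"name": "servo_tool", "arguments": {
  "moves": [
    [-0.002,-0.003,0.014,0,0,0,0.15],
    [-0.002,-0.003,0.026,0,0,0,0.15],
    [-0.002,-0.003,0.034,0,0,0,0.15],
    [-0.002,-0.003,0.034,0,0,0,0.15],
    [-0.002,-0.003,0.034,0,0,0,0.15]
  ]
}}

```text
time_s: 39.0
position: [553.5, -219.5, 28.2]
orientation: [3.141, 0.001, 1.618]
force: [-1.4, 0.6, 7.5]
gripper_width: 22.8
grip_force: 10.0
```

Emit:
{"name": "servo_tool", "arguments": {
  "moves": [
    [0,0,0,0,0,0,0.55],
    [0,0,0,0,0,0,0.55],
    [0,0,0,0,0,0,0.55],
    [0,0,0,0,0,0,0.55],
    [0,0,-0.15,0,0,0,0.55],
    [0,0,-0.35,0,0,0,0.55],
    [0,0,-0.55,0,0,0,0.69],
    [0.2,0.1,-0.62,0,0,0,0.69],
    [0.4,0.25,-0.62,0,0,0,0.69],
    [0.55,0.4,-0.62,0,0,0,0.69],
    [0.687,0.462,-0.62,0,0,0,0.69],
    [0.687,0.462,-0.62,0,0,0,0.69]
  ]
}}

```text
time_s: 40.2
position: [662.0, -33.5, 182.2]
orientation: [3.139, -0.005, 1.628]
force: [0.1, 1.4, -0.4]
gripper_width: 59.8
grip_force: 0.0
```

Emit:
{"name": "servo_tool", "arguments": {
  "moves": [
    [0,0,0,0,0,0,0.69],
    [0,0,0,0,0,0,0.69],
    [0,0,0,0,0,0,0.69]
  ]
}}

```text
time_s: 40.5
position: [659.6, -45.0, 181.4]
orientation: [-3.14, 0.002, 1.615]
force: [0.1, -0.4, 0.7]
gripper_width: 59.6
grip_force: 0.0
```

```bash
python3 - <<'E'
from h import *
go(660.7,-42.5,55.8,1.622)
for c in ['top','scene']:
  manip.capture(c)
  for l in ['jar_mid','vial_mid','dropper_mid']: print(c,l,[(round(r['score'],2),np.round(r['centre'])) for r in manip.tip_of(c,l)])
E
```

```text
at [659.6 -45.  181.4] [-3.140e+00  2.000e-03  1.615e+00] -> [0.011 0.005 0.502] [-0.0002  0.0003 -0.0011] rows 2.5120390561003845 0.04879049423710668
top jar_mid [(0.62, array([ 506., -274.,   40.]))]
top vial_mid [(0.63, array([ 551., -218.,   39.]))]
top dropper_mid []
scene jar_mid [(0.91, array([ 528., -438.,   34.])), (0.79, array([ 506., -267.,   42.]))]
scene vial_mid [(0.84, array([ 368., -397.,   30.])), (0.69, array([ 554., -216.,   35.])), (0.61, array([ 670., -284.,   32.]))]
scene dropper_mid [(0.82, array([659., -43.,  55.])), (0.26, array([626.,   9.,  -2.]))]
```

Emit:
{"name": "servo_tool", "arguments": {
  "moves": [
    [0.007,0.003,0.15,0,0,0,0.69],
    [0.007,0.003,0.3,0,0,0,0.69],
    [0.007,0.003,0.42,0,0,0,0.69],
    [0.007,0.003,0.48,0,0,0,0.69],
    [0.007,0.003,0.5,0,0,0,0.69],
    [0.007,0.003,0.5,0,0,0,0.69],
    [0.007,0.003,0.5,0,0,0,0.3],
    [0.007,0.003,0.5,0,0,0,0.3],
    [0.007,0.003,0.5,0,0,0,0.3],
    [0.007,0.003,0.5,0,0,0,0.3],
    [0.007,0.003,0.5,0,0,0,0.3],
    [0.007,0.003,0.5,0,0,0,0.3]
  ],
  "force": 12
}}

```text
time_s: 42.1
position: [661.3, -40.3, 57.5]
orientation: [3.141, 0.0, 1.618]
force: [-1.4, -0.2, 4.6]
gripper_width: 35.7
grip_force: 12.0
```

Emit:
{"name": "servo_tool", "arguments": {
  "moves": [
    [0,0,-0.1,0,0,0,0.3],
    [0,0,-0.3,0,0,0,0.3],
    [0,0,-0.48,0,0,0,0.3],
    [-0.15,-0.06,-0.48,0,0,0,0.3],
    [-0.3,-0.13,-0.48,0,0,0,0.3],
    [-0.45,-0.2,-0.48,0,0,0,0.3],
    [-0.6,-0.27,-0.48,0,0,0,0.3],
    [-0.75,-0.34,-0.48,0,0,0,0.3],
    [-0.9,-0.41,-0.48,0,0,0,0.3],
    [-1,-0.464,-0.48,0,0,0,0.3],
    [-1,-0.464,-0.48,0,0,0,0.3]
  ]
}}

```text
time_s: 43.2
position: [553.7, -301.9, 175.6]
orientation: [-3.138, 0.003, 1.609]
force: [0.5, -0.2, -1.5]
gripper_width: 35.6
grip_force: 12.0
```

Emit:
{"name": "servo_tool", "arguments": {
  "moves": [
    [-0.094,0,0,0,0,0,0.3],
    [-0.094,0,0,0,0,0,0.3],
    [-0.094,0,0.15,0,0,0,0.3],
    [-0.094,0,0.3,0,0,0,0.3],
    [-0.094,0,0.41,0,0,0,0.3],
    [-0.094,0,0.45,0,0,0,0.3],
    [-0.094,0,0.45,0,0,0,0.3],
    [-0.094,0,0.45,0,0,0,0.3]
  ]
}}

```text
time_s: 44.0
position: [559.4, -318.4, 65.7]
orientation: [3.139, 0.001, 1.619]
force: [0.4, -0.1, -0.8]
gripper_width: 35.2
grip_force: 12.0
```

```bash
python3 - <<'E'
from h import *
go(558.2,-319,58.5,1.62)
E
```

```text
at [ 559.4 -318.4   65.7] [3.139e+00 1.000e-03 1.619e+00] -> [-0.002 -0.005  0.029] [ 0.0003  0.0001 -0.0001] rows 0.14594325177164214 0.015970401660671225
```

Emit:
{"name": "servo_tool", "arguments": {
  "moves": [
    [-0.002,-0.004,0.014,0,0,0,0.3],
    [-0.002,-0.004,0.024,0,0,0,0.3],
    [-0.002,-0.004,0.03,0,0,0,0.3],
    [-0.002,-0.004,0.03,0,0,0,0.3],
    [-0.002,-0.004,0.03,0,0,0,0.3]
  ]
}}

```text
time_s: 44.5
position: [557.5, -320.0, 58.5]
orientation: [3.141, 0.002, 1.618]
force: [-2.7, 0.1, 5.5]
gripper_width: 35.3
grip_force: 12.0
```

Emit:
{"name": "servo_tool", "arguments": {
  "moves": [
    [0,0,0,0,0,0,0.65],
    [0,0,0,0,0,0,0.65],
    [0,0,0,0,0,0,0.65],
    [0,0,0,0,0,0,0.65],
    [0,0,-0.15,0,0,0,0.65],
    [0,0,-0.35,0,0,0,0.65],
    [0,0,-0.55,0,0,0,0.65],
    [0,0,-0.7,0,0,0,0.65],
    [0,0,-0.7,0,0,0,0.65],
    [0,0,-0.7,0,0,0,0.65],
    [0,0,-0.7,0,0,0,0.65]
  ]
}}

```text
time_s: 45.6
position: [556.2, -319.4, 230.2]
orientation: [-3.139, -0.001, 1.618]
force: [0.5, -0.8, -1.0]
gripper_width: 56.5
grip_force: 0.0
```

```bash
python3 - <<'E'
from h import *
wrist('w9');manip.capture('top');manip.capture('scene')
for c in ['wrist','top','scene']:
  for l in ['jar_mid','vial_mid','dropper_mid','cup_mid','timer','dish']: print(c,l,[(round(r['score'],2),np.round(r['centre'])) for r in manip.tip_of(c,l)][:2])
E
```

```text
wrist jar_mid [(0.85, array([ 514., -274.,   42.]))]
wrist vial_mid [(0.94, array([ 675., -285.,   29.])), (0.47, array([ 367., -400.,   28.]))]
wrist dropper_mid [(0.85, array([ 555., -322.,   62.]))]
wrist cup_mid [(0.17, array([ 509., -273.,   39.]))]
wrist timer []
wrist dish []
top jar_mid [(0.73, array([ 524., -439.,   33.])), (0.67, array([ 507., -270.,   37.]))]
top vial_mid [(0.57, array([ 552., -217.,   39.])), (0.48, array([ 675., -287.,   32.]))]
top dropper_mid [(0.51, array([ 556., -324.,   56.]))]
top cup_mid [(0.75, array([486., 287.,  18.]))]
top timer [(0.64, array([391., -23.,   1.])), (0.46, array([ 558., -321.,   60.]))]
top dish [(0.6, array([794., -47.,   3.]))]
scene jar_mid [(0.79, array([ 526., -438.,   34.])), (0.18, array([ 552., -219.,   33.]))]
scene vial_mid [(0.82, array([ 369., -394.,   30.])), (0.74, array([ 666., -285.,   33.]))]
scene dropper_mid [(0.82, array([ 554., -322.,   58.])), (0.27, array([ 503., -268.,   42.]))]
scene cup_mid [(0.61, array([489., 290.,  19.]))]
scene timer [(0.86, array([392., -27.,  -2.])), (0.2, array([ 550., -220.,   37.]))]
scene dish [(0.8, array([791., -48.,   1.]))]
```

View pics/w9.png

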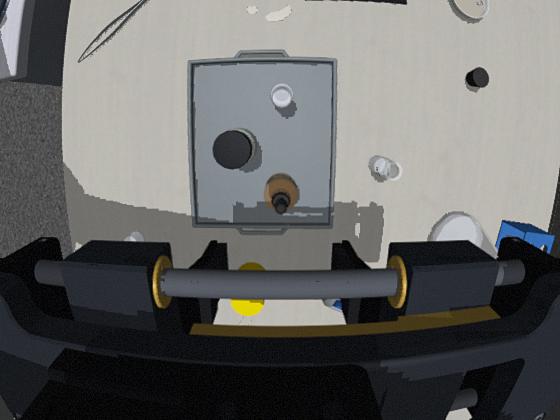

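The vial (281,95), jar (233,148) and dropper (281,198) all stand upright on their original spots. The networks place the cup in the steel tray, and the timer and dish are unmoved.

```bash
python3 -c "
from cell import manip
print(manip.job_done())"
```

```text
the job is handed in; nothing more can be done
None
```

I handed the job in at about 46 s of the 147 s limit. By the last camera checks, the foam cup with its egg stands in the steel tray, and the dropper bottle, jar and vial are upright within about a centimetre of where they started. The timer and dish are where they were; the hand-in returned no verdict.

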